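Open the laser shutter with the wide footswitch

TASK

Two footswitches have been brought up onto the optical table to be tried out; the wide one opens the laser shutter. Press the tread of the wide footswitch fully down to its stop, keep it down for two seconds, then let it spring back up. Do not press the narrow footswitch, and leave the aligned mirror on its post where it stands.

Things in the scene. Friction and masses are not known exactly. Their poses are not given: they have to be found in the camera images.
- wide_pedal (a joint): Hinge angle (rad) of the wide footswitch's tread: 0 released (tread slopes up 17 degrees to its free edge), 0.30 on its stop (tread level). A spring returns it to 0. At wide_tread it takes about 4 N to start, 9 N to reach the stop. Aluminium tread 92 mm from hinge to free edge, 64 wide, 6 thick plus 3 rubber; grey base 125 x 90 mm, yaw within 0.6 rad, on a fixed riser block 6 to 42 mm high.
- wide_tread (a point): Where to press: top face of the ribbed rubber on the wide tread, midway across, 70 mm from the hinge, 22 mm from the free edge. At rest 52 mm above the riser; on the stop 32 mm, having gone 20 mm down and 5 mm away from the hinge. At rest its z axis is up, x level from free edge to hinge (hinge is the end far from the robot), y across. Stands left, right or in the middle.
- narrow_tread (a point): The same point on the other footswitch, of the same length and make, on a riser of its own, but with a narrow tread 32 mm wide on a base 125 x 58 mm. Not to be pressed.
- mirror_mid (a point): Loose mirror on a post beside or between the two footswitches: 52 mm round foot, thin steel post, 40 x 40 mm black mount with a round mirror at the top; 100 mm tall, 0.35 kg. The point is on the post's axis 50 mm above the table; z up.
Not all that is in view belongs to the job. What is shaped like the part that bears mirror_mid but blue or purple is not meant.

How it is judged:
On the way:
1. the tread of the wide footswitch is down on its stop (within 0.06 rad) and kept there for 1.5 s (value of joint wide_pedal above 0.24 rad), for 1.5 s.
At the end, for the whole second after the job is handed in: The wide footswitch's tread has been held down and has sprung back up (joint below 0.06 rad), the narrow footswitch's tread is up (within 8 mm of its start), and the mirror stands upright within 15 mm of where it was (value of joint wide_pedal below 0.06 rad and distance of narrow_tread from where it was at the start of the episode below 0.008 m and distance of mirror_mid from where it was at the start of the episode below 0.015 m and angle between mirror_mid's own z axis and vertical below 0.2 rad); the robot touches nothing.
It fails at once if the narrow footswitch is pressed (its tread moves more than 8 mm) (distance of narrow_tread from where it was at the start of the episode above 0.008 m).
It fails at once if the mirror is shifted by more than 15 mm or tipped (distance of mirror_mid from where it was at the start of the episode above 0.015 m or angle between mirror_mid's own z axis and vertical above 0.2 rad).
It also fails if it takes over 32 s, if anything falls off the work surface, if the arm or the gripper's body presses on something with over 40 N, if the wrist force passes 120 N, or if a joint passes its speed limit or range.

ROBOT

A 7-joint arm with a two-finger parallel gripper is mounted at the origin on the work surface. World frame = base frame: x ahead of the robot, y to its left, z up, the work surface at z = 0. Lengths are in m, angles in rad, forces in N, time in s.
With the tool pointing down it reaches from about 0.425 to 0.95 m from the base axis. Payload 4.7 kg.
Tool frame: the origin (TCP) lies between the finger pads; the fingertips stand 19 mm ahead of it and the grasp point (between the pads) is the TCP (arm.tip_reach is the distance from the TCP to the fingertips, in m); y points along the fingers, z is the direction in which the jaws open and shut, and the axes are right-handed (so a half turn about y gives the same grasp; the last joint's range is limited). The gripper opens to 87 mm and grips with 3 to 60 N. Pads are 19 mm wide; open, the fingers measure 117 mm over their backs; the gripper's body (75 mm by 190 mm) begins 51 mm behind the grasp point.
Start: joints at [1.285, 0.469, -0.049, 1.532, 0.024, 1.141, -0.082], TCP at [0.171, -0.653, 0.242] pointing down, gripper open.
Joint ranges: [-2.59, 2.59], [-0.33, 1.99], [-1.39, 1.29], [0.1, 2.45], [-1.04, 4.18], [0.21, 1.99], [-2.66, 2.66]. Speed limits (rad/s): [2.57, 2.57, 3.14, 3.14, 3.14, 3.14, 3.14].

INTERFACE

Orientations are given as a rotation vector (axis times angle).
In Python, from workcell import arm, cams, nets gives the robot as it stands. The module is installed in compiled form; this text tells all that it offers.
- The arm moves only by the tool move_arm, never from a script. Its argument "rows" is a list of rows, each a list of 7 numbers: the finger opening in cm, from 0 to 8.7, then the shift along the world's x, y, z in cm, then the turn, a rotation vector about the world's x, y, z in degrees. A call has 1 to 5 rows; each row is the pose to reach, as a shift and turn from the pose commanded when the call began; what a row does not reach only later rows make up. A row lasts 1/12 s, in which the tool goes at most 41.7 mm and 7.16 degrees, less where a joint would pass 70% of its speed; a pose out of reach is approached as far as the arm can. A call with a gripper value outside its range is refused whole. The fingers move at their own pace and stop on an object; "force" is the grip in N (left out, the last holds). Time passes only in rows, so rows that repeat a pose let the fingers close. It gives the time, the measured TCP pose, the force and the opening at its end, in the units of the state.
- arm.observe(): the state, without advancing time (a new reading comes with each control period).
- cams.camera(name): name is "scene" or "top" or "wrist"; returns a dict with "image" (420x560x3 uint8, red, green, blue), "fx", "fy", "cx", "cy" (pixels), "k1" (the pictures are not rectified: a ray, as slopes to the right and down, at radius r is drawn at 1 + k1 r^2 times it, then the intrinsics apply), "R" (3x3) and "t" (3): a world point X has camera coordinates R X + t. Camera axes: x right, y down, z forward; pixel columns grow to the right and rows downward; lengths in m; the calibration is good to about 2 mm. A picture is of the moment at which its call begins. There is no depth.
- arm.sign_off(): hands the job in, once; it reports no verdict.
Trained networks look in a picture, given as the dict that the camera call returned (one of the last four; its "shot" number tells which), for a name from the list of things; names that differ only in an ending like _2 or _b are one class to them, and where a whole thing is asked for, a point or a joint stands for the part that bears it (a point fixed in the world has none). Each returns a list of dicts, best first, with "confidence" (0 to 1); they miss things now and then, are a little off and sometimes report something else, mostly with a low value. They report only what shows in the picture. A call takes as long as a camera call. They do not tell look-alikes from the thing itself.
- nets.masks_of(picture, name): "pixels" (420x560 bool, what is visible of it).
- nets.landmark_of(picture, name): "at" ([x, y, z] in m, in world coordinates, good to about 4 mm: a listed point, or the origin of a listed thing).
The state is a dict: "time": time; "joint_pos": joint angles; "qd": joint speeds; "tau": joint torques, N m; "tcp_pos": TCP position; "tcp_rot": TCP orientation; "ft_force": force on the tool from outside, world axes, zero at the start; "torque": the same for the moment, N m; "opening": opening from 0.0 (shut) to 1.0 (fully open).
Only numpy, scipy, OpenCV 4.12 (cv2) and the standard library are available. Lean on these libraries where they do the work, as an engineer would, in place of code of your own. Each camera call takes 0.05 s, during which the arm holds its last target.

## Working session

There is one attempt and no reset: what is moved stays moved. The work goes in short steps, Python scripts to look and compute and a tool call to move; the robot and the scene stay as the last step left them, time stands still between calls to the robot, and variables do not carry over. Pictures are saved under pics/ and viewed, and the job is handed in when it is done.

Besides the shell and the picture viewer there is one more tool, called as name([rows], argument=value, ...), one row to a line, values as JSON. move_arm: Moves the arm, as the interface text tells. Its arguments: {"type":"object","properties":{"rows":{"type":"array","items":{"type":"array","items":{"type":"number"}}},"force":{"type":"number"}},"required":["rows"]}

```bash
mkdir -p pics; python3 - <<'E'
from workcell import arm,cams,nets
import cv2,numpy as np
s=arm.observe();print(s['time'],s['tcp_pos'],s['tcp_rot'],s['opening'])
for n in ['scene','top']:
    p=cams.camera(n);cv2.imwrite(f'pics/{n}0.png',p['image'][:,:,::-1])
    print(n,p['fx'],p['cx'],p['cy'],p['k1'],np.round(p['R'],3).tolist(),np.round(p['t'],3))
    for k in ['wide_tread','narrow_tread','mirror_mid']:
        for d in nets.landmark_of(p,k)[:3]: print(k,np.round(d['at'],3),round(d['confidence'],2))
    for k in ['wide_tread','narrow_tread','mirror_mid']:
        for d in nets.masks_of(p,k)[:3]:
            y,x=np.nonzero(d['pixels']);print(k,'mask',x.min(),x.max(),y.min(),y.max(),len(x),round(d['confidence'],2))
E
```

```text
0.0 [ 0.17132835 -0.65232091  0.24048935] [-0.26961095  2.08668562 -2.08261355] 0.9980755870967465
scene 444.41648970456737 282.782984729925 212.49523674171053 -0.12532604161353633 [[-0.654, 0.757, 0.008], [0.634, 0.553, -0.54], [-0.413, -0.348, -0.842]] [ 0.351 -0.307  1.232]
wide_tread [ 0.541 -0.206  0.09 ] 0.68
narrow_tread [ 0.445 -0.008  0.062] 0.56
mirror_mid [0.437 0.225 0.053] 0.81
mirror_mid [0.627 0.212 0.054] 0.81
mirror_mid [0.536 0.231 0.044] 0.74
wide_tread mask 185 226 143 182 886 0.67
narrow_tread mask 283 318 178 212 566 0.87
narrow_tread mask 185 226 143 184 941 0.18
mirror_mid mask 357 386 263 300 716 0.84
mirror_mid mask 323 355 289 327 711 0.84
mirror_mid mask 380 410 229 265 705 0.76
top 464.58787978506365 280.29744800106573 212.9630884627155 0.05171165179137175 [[-0.027, -1.0, -0.005], [-0.988, 0.027, -0.15], [0.15, 0.001, -0.989]] [0.001 0.547 0.884]
wide_tread [ 0.542 -0.212  0.087] 0.86
narrow_tread [0.449 0.001 0.062] 0.64
mirror_mid [0.626 0.212 0.054] 0.98
mirror_mid [0.44  0.225 0.045] 0.97
mirror_mid [0.538 0.237 0.052] 0.69
wide_tread mask 367 403 176 221 1370 0.88
narrow_tread mask 268 287 230 273 724 0.85
mirror_mid mask 140 176 257 285 688 0.97
mirror_mid mask 146 183 159 193 723 0.83
mirror_mid mask 137 174 207 236 695 0.63
```

View pics/top0.png

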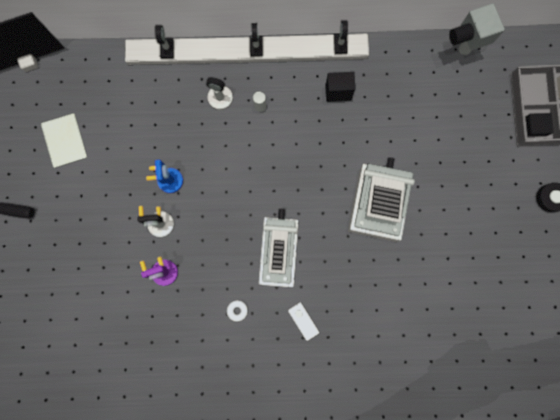

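View pics/scene0.png

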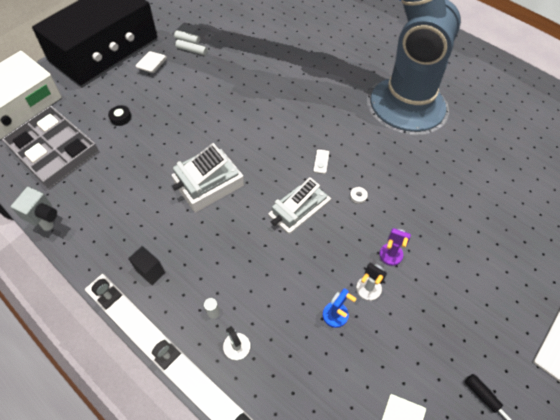

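The top view shows the wide pedal on the right at about pixel (383,200), with the narrow one at (279,252). The mirror with the black mount is at (158,222), on the far left between the blue and purple decoys. I'll check the wide point and its yaw by projecting into both pictures.

```bash
cat > h.py <<'E'
import cv2,numpy as np
def proj(p,X):
    X=np.atleast_2d(np.array(X,float))
    K=np.array([[p['fx'],0,p['cx']],[0,p['fy'],p['cy']],[0,0,1]])
    return cv2.projectPoints(X,cv2.Rodrigues(np.array(p['R']))[0],np.array(p['t'],float),K,np.array([p['k1'],0,0,0,0],float))[0][:,0]
E
python3 - <<'E'
from workcell import arm,cams,nets
import cv2,numpy as np
from h import proj
P=np.array([0.5415,-0.209,0.0885]);tiles=[]
from scipy.spatial.transform import Rotation as R
print(R.from_rotvec(arm.observe()['tcp_rot']).as_matrix().round(2))
for n,c in [('top',(383,200)),('scene',(208,172))]:
    p=cams.camera(n);
    im=p['image'][c[1]-45:c[1]+45,c[0]-45:c[0]+45,::-1]
    im=cv2.resize(im,None,fx=4.4,fy=4.4,interpolation=cv2.INTER_CUBIC)
    for yaw,col in [(-.1,(0,0,255)),(-.2,(0,255,0))]:
        x=np.array([np.cos(yaw),np.sin(yaw),0]);y=np.array([-x[1],x[0],0]);z=np.array([0,0,1])
        s=np.tan(.3)
        f=P-x*.0215+z*.0065; h=P+x*.066-z*.0205
        q=[f+y*.032,f-y*.032,h-y*.032,h+y*.032,P]
        u=((proj(p,q)-np.array(c)+45.5)*4.4).astype(int)
        cv2.polylines(im,[u[:4].reshape(-1,1,2)],True,col,1);cv2.circle(im,tuple(map(int,u[4])),3,col,-1)
    tiles.append(im)
    m=nets.masks_of(p,'wide_tread')[0]['pixels'];print(n,cv2.minAreaRect(np.argwhere(m)[:,::-1].astype(np.float32)))
cv2.imwrite('pics/chk.png',np.hstack(tiles))
E
```

```text
[[-0.97  0.    0.25]
 [-0.25 -0.   -0.97]
 [-0.   -1.    0.  ]]
top ((385.1280517578125, 198.3475799560547), (34.344207763671875, 43.28915786743164), 6.34019136428833)
scene ((205.4600067138672, 163.28001403808594), (24.60000228881836, 39.20000076293945), 53.13010025024414)
```

View pics/chk.png

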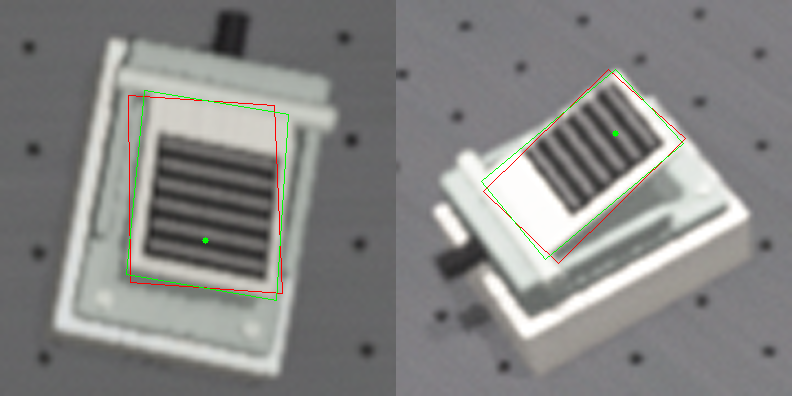

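The model outline at yaw of about −0.2 fits the tread in both views. The point may be 2–3 mm further toward the hinge. I'll use (0.543,-0.209,0.088), shut the gripper, and move over it at constant height.

move_arm([
  [0,2.5,2.95,0,0,0,0],
  [0,5,5.9,0,0,0,0],
  [0,7.5,8.85,0,0,0,0],
  [0,10,11.8,0,0,0,0],
  [0,12.5,14.75,0,0,0,0],
], force=20)

```text
time: 1.32
tcp_pos: [0.2974, -0.5039, 0.2418]
tcp_rot: [-0.269, 2.084, -2.085]
ft_force: [1.0, -1.0, 0.7]
opening: 0.703
```

move_arm([
  [0,2.5,2.95,0,0,0,0],
  [0,5,5.9,0,0,0,0],
  [0,7.5,8.85,0,0,0,0],
  [0,10,11.8,0,0,0,0],
  [0,12.5,14.75,0,0,0,0],
])

```text
time: 1.73
tcp_pos: [0.4225, -0.3563, 0.242]
tcp_rot: [-0.268, 2.084, -2.085]
ft_force: [0.8, -0.2, -0.2]
opening: 0.323
```

move_arm([
  [0,2.5,2.95,0,0,0,0],
  [0,5,5.9,0,0,0,0],
  [0,7.5,8.85,0,0,0,0],
  [0,10,11.8,0,0,0,0],
  [0,12.2,14.75,0,0,0,0],
])

```text
time: 2.15
tcp_pos: [0.5449, -0.2087, 0.2419]
tcp_rot: [-0.268, 2.084, -2.084]
ft_force: [0.4, 0.1, -0.4]
opening: 0.019
```

move_arm([
  [0,0,0,-3,0,0,0],
  [0,0,0,-6,0,0,0],
  [0,0,0,-9,0,0,0],
  [0,-0.2,0,-11.5,0,0,0],
  [0,-0.2,0,-11.5,0,0,0],
])

```text
time: 2.57
tcp_pos: [0.5376, -0.2094, 0.1216]
tcp_rot: [-0.28, 2.093, -2.084]
ft_force: [-0.0, -0.1, -0.2]
opening: 0.005
```

```bash
python3 - <<'E'
from workcell import arm,cams
import cv2,numpy as np
s=arm.observe();print(s['tcp_pos'],s['ft_force'],s['opening'])
p=cams.camera('scene')['image'][100:240,120:310,::-1];cv2.imwrite('pics/a1.png',cv2.resize(p,None,fx=4,fy=4))
E
```

```text
[ 0.53762691 -0.2093737   0.12158684] [-0.00057397 -0.0991765  -0.19023685] 0.005256848390099948
```

View pics/a1.png

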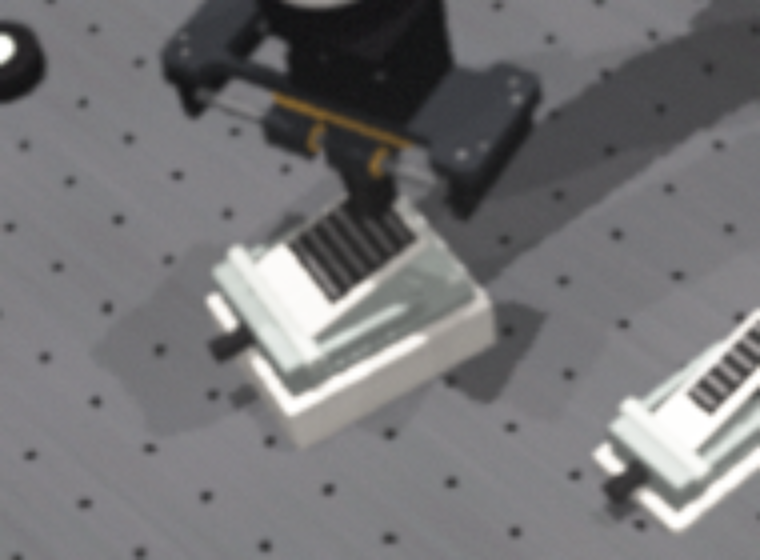

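The shut fingertips hang over the free-edge part of the wide tread, near (365,205) in the crop. Next I press down in stages.

move_arm([
  [0,0.2,0,-0.8,0,0,0],
  [0,0.2,0,-1.4,0,0,0],
  [0,0.2,0,-1.8,0,0,0],
  [0,0.2,0,-2.2,0,0,0],
  [0,0.2,0,-2.2,0,0,0],
])

```text
time: 3.03
tcp_pos: [0.5436, -0.2104, 0.105]
tcp_rot: [-0.269, 2.084, -2.085]
ft_force: [-1.1, 0.8, 5.4]
opening: 0.004
```

move_arm([
  [0,-0.1,0,-0.5,0,0,0],
  [0,-0.2,0,-0.9,0,0,0],
  [0,-0.3,0,-1.2,0,0,0],
  [0,-0.3,0,-1.5,0,0,0],
  [0,-0.3,0,-1.5,0,0,0],
])

```text
time: 3.45
tcp_pos: [0.5414, -0.21, 0.0908]
tcp_rot: [-0.267, 2.083, -2.084]
ft_force: [-1.7, 1.5, 7.9]
opening: 0.004
```

move_arm([
  [0,0,0,-0.1,0,0,0],
  [0,0,0,-0.2,0,0,0],
  [0,0,0,-0.3,0,0,0],
  [0,0,0,-0.35,0,0,0],
  [0,0,0,-0.35,0,0,0],
])

```text
time: 3.87
tcp_pos: [0.5414, -0.21, 0.0897]
tcp_rot: [-0.267, 2.083, -2.085]
ft_force: [-6.2, 3.4, 20.7]
opening: 0.002
```

The force rose from 8 N to 21 N with almost no travel, so the tread is on its stop. I'll hold here and look.

move_arm([
  [0,0,0,0,0,0,0],
  [0,0,0,0,0,0,0],
  [0,0,0,0,0,0,0],
  [0,0,0,0,0,0,0],
  [0,0,0,0,0,0,0],
])

```text
time: 4.28
tcp_pos: [0.5414, -0.21, 0.0897]
tcp_rot: [-0.267, 2.083, -2.085]
ft_force: [-6.8, 3.5, 20.9]
opening: 0.003
```

```bash
python3 - <<'E'
from workcell import arm,cams
import cv2,numpy as np
s=arm.observe();print(s['tcp_pos'],s['ft_force'],s['opening'])
p=cams.camera('scene')['image'][100:240,120:310,::-1];cv2.imwrite('pics/a2.png',cv2.resize(p,None,fx=4,fy=4))
E
```

```text
[ 0.54139032 -0.20999162  0.08966853] [-6.83722151  3.49756665 20.94673848] 0.002514832516415712
```

View pics/a2.png

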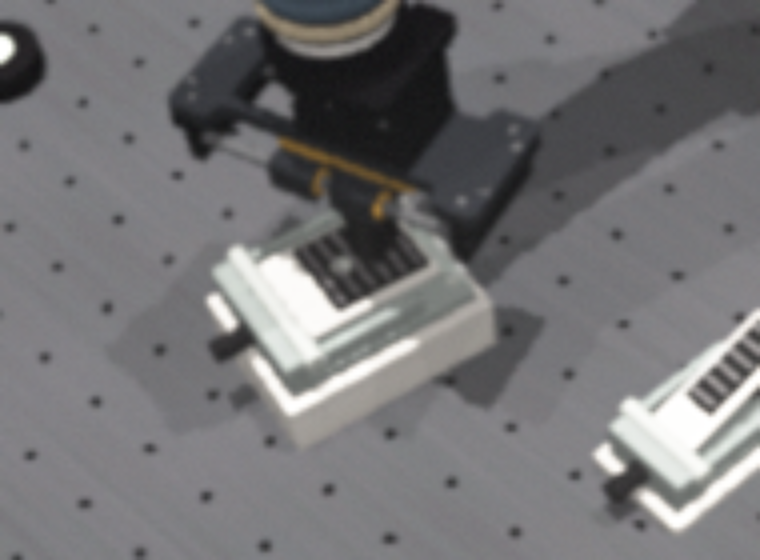

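The tread is level, its free edge lies down at the base (425,265 in the crop), and the gripper body is clear. I'll hold longer.

move_arm([
  [0,0,0,0,0,0,0],
  [0,0,0,0,0,0,0],
  [0,0,0,0,0,0,0],
  [0,0,0,0,0,0,0],
  [0,0,0,0,0,0,0],
])

```text
time: 4.75
tcp_pos: [0.5414, -0.21, 0.0897]
tcp_rot: [-0.267, 2.083, -2.085]
ft_force: [-6.1, 3.7, 20.7]
opening: 0.004
```

move_arm([
  [0,0,0,0,0,0,0],
  [0,0,0,0,0,0,0],
  [0,0,0,0,0,0,0],
  [0,0,0,0,0,0,0],
  [0,0,0,0,0,0,0],
])

```text
time: 5.17
tcp_pos: [0.5414, -0.21, 0.0897]
tcp_rot: [-0.267, 2.082, -2.085]
ft_force: [-6.4, 2.9, 21.0]
opening: 0.003
```

move_arm([
  [0,0,0,0,0,0,0],
  [0,0,0,0,0,0,0],
  [0,0,0,0,0,0,0],
  [0,0,0,0,0,0,0],
  [0,0,0,0,0,0,0],
])

```text
time: 5.58
tcp_pos: [0.5414, -0.21, 0.0896]
tcp_rot: [-0.267, 2.082, -2.085]
ft_force: [-6.0, 3.4, 20.5]
opening: 0.002
```

move_arm([
  [0,0,0,0,0,0,0],
  [0,0,0,0,0,0,0],
  [0,0,0,0,0,0,0],
  [0,0,0,0,0,0,0],
  [0,0,0,0,0,0,0],
])

```text
time: 6.0
tcp_pos: [0.5414, -0.21, 0.0896]
tcp_rot: [-0.267, 2.083, -2.085]
ft_force: [-7.1, 2.7, 21.1]
opening: 0.005
```

move_arm([
  [0,0,0,1,0,0,0],
  [0,0,0,2,0,0,0],
  [0,0,0,4,0,0,0],
  [0,0,0,7,0,0,0],
  [0,0,0,10,0,0,0],
])

```text
time: 6.42
tcp_pos: [0.5397, -0.2103, 0.1867]
tcp_rot: [-0.271, 2.086, -2.085]
ft_force: [0.3, -0.5, 0.1]
opening: 0.005
```

move_arm([
  [0,0,-3,2,0,0,0],
  [0,0,-6,4,0,0,0],
  [0,0,-9,5,0,0,0],
  [0,0,-12,5,0,0,0],
  [0,0,-12,5,0,0,0],
])

```text
time: 6.83
tcp_pos: [0.5386, -0.3389, 0.237]
tcp_rot: [-0.259, 2.084, -2.096]
ft_force: [-1.2, -1.1, 0.6]
opening: 0.005
```

```bash
python3 - <<'E'
from workcell import arm,cams,nets
import cv2,numpy as np
for n in ['scene','top']:
    p=cams.camera(n);cv2.imwrite(f'pics/e_{n}.png',p['image'][:,:,::-1])
    for k in ['wide_tread','narrow_tread','mirror_mid']:
        for d in nets.landmark_of(p,k)[:3]: print(n,k,np.round(d['at'],3),round(d['confidence'],2))
s=arm.observe();print(s['time'],s['tcp_pos'],s['ft_force'],np.abs(s['qd']).max())
E
```

```text
scene wide_tread [ 0.542 -0.21   0.092] 0.83
scene narrow_tread [ 0.45  -0.006  0.062] 0.9
scene mirror_mid [0.538 0.226 0.045] 0.94
scene mirror_mid [0.435 0.225 0.055] 0.8
scene mirror_mid [0.629 0.213 0.055] 0.75
top wide_tread [ 0.542 -0.211  0.093] 0.76
top narrow_tread [ 0.45  -0.002  0.066] 0.75
top mirror_mid [0.437 0.222 0.047] 0.96
top mirror_mid [0.536 0.235 0.054] 0.79
top mirror_mid [0.623 0.21  0.053] 0.76
7.2333 [ 0.54080754 -0.3289564   0.23602059] [ 0.74203476 -0.4963966  -0.52925764] 0.005529457964957785
```

View pics/e_scene.png

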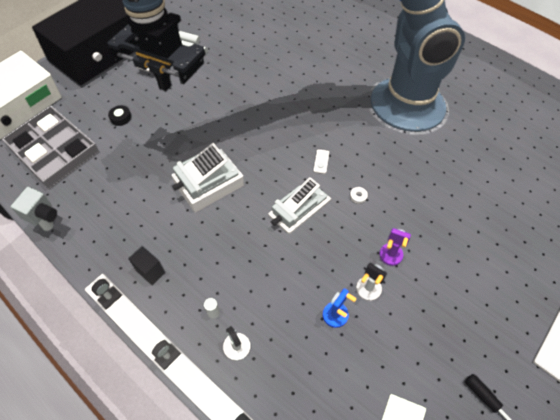

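The wide tread is back up at (208,165). The narrow pedal (300,203) and the mirror (371,280) are where they were, and the arm is clear and still.

```bash
python3 -c "
from workcell import arm
print(arm.sign_off())"
```

```text
the job is handed in; nothing more can be done
None
```

I pressed the wide footswitch's tread down to its stop with the shut fingertips, held it there for just over 2 s (3.87 to 6.0 s), then lifted away and handed the job in.

- **On the stop:** the force jumped from 8 N to 21 N with almost no further travel, and the picture showed the tread level. The fingertip height was about 3 mm above the predicted value, which is within the landmark networks' 4 mm error. I could not read the joint angle directly.
- **Sprung back:** after release, the wide tread's point measured 0.092 m high, against about 0.088 m at the start, so it is up.
- **Left alone:** the narrow tread and the mirror measured within the networks' error of where they started.
- **At hand-in:** the arm was clear, still and reading about 1 N, at 7.2 s on the clock. No check failed.

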